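# Dip the locked stock tank and present the gauge rod

### The job

Swing the red hinged hasp off its catch and fully down so that the tank's dip tube is open, take the gauge rod from its rest and push it down the tube until its collar stops on the mouth, then draw it right out and hold it up for reading: level, graduated face up, with its tip a few centimetres above the middle of the steel cup that catches the drips. Finish while still holding the rod there in the gripper, touching nothing else with it, and do not shove or knock over the cup, bottles, jars or brush.

Things in the scene. Friction and masses are not known exactly. Their poses are not given: they have to be found in the camera images.
- tank: blue painted steel stock tank, 160x200x135 mm (its x, y, z), heavy and immovable, black filler cap on top (to z = 160 mm), drain cock on its front. Origin: centre of its underside. The dip tube comes out of its +y face and rises away from it, 35 degrees above level
- guide_tube: steel dip tube fixed to the tank, 35 degrees above level: bore 16 mm, free over 135 mm deep, outside 26 mm; the last 12 mm bell out to 29 mm inside, 40 mm outside. Origin: centre of the mouth, in the plane of its rim (0, +185, +155 mm in the tank's frame). +z points out of the tube along its axis (up and away from the tank), -y up the slope, x level
- hasp (a joint): hinge of the red steel hasp, rad: 0 closed (strap on the mouth, slot over the staple), grows as it swings outward and over, 3.3 fully open (hanging below the mouth). Almost no friction: below about 0.6 it falls shut by its own weight (50 g), beyond about 0.7 it falls fully open. Axis along the tube's x; free end 112 mm from it
- hasp_hinge (a point): middle of the hinge line, on the lower edge of the tube's mouth (tube frame 0, +27, +4 mm)
- hasp_tab (a point): middle of the rolled edge (8 mm thick, 30 mm wide) at the hasp's free end; closed it stands up the slope (tube frame 0, -83, +5.5 mm), 71 mm higher than the mouth, free behind (tank side). The strap below it is 26 mm wide, 3 mm thick
- rest: dark steel rest standing fixed on the work surface, base 250x80x6 mm, two notched uprights (10 mm thick, tops 66 mm high) at x = -105 mm (40 mm wide) and x = +110 mm. Origin: centre of its underside; the rod lies along its x, tip to +x, its axis 60 mm above the work surface
- gauge_rod: gauge rod, about 0.12 kg: round steel probe 9 mm thick, brass collar 36 mm across and 8 mm thick, yellow handle with black bands, 22 mm wide (y), 16 mm high (z), from x = -18 to -148 mm. Origin: on the axis at the collar's front face (which stops on the tube's mouth). +x points to the tip, +z out of the graduated face (black and red marks on the probe), up at the start
- rod_tip (a point): tip of the probe, on the axis, 129.5 mm ahead of the collar's front face
- rod_grip (a point): middle of the yellow handle, on the axis, 80 mm behind the collar's front face; a good place to take it from above across its 22 mm width
- steel_cup: open light grey steel measuring cup for the drips, 70 mm wide and 72 mm high. Origin: centre of its underside
- brown_bottle: brown-grey dye bottle, 68 mm wide and 163 mm high, bystander. Origin: centre of its underside
- slate_bottle: blue-grey dye bottle, 68 mm wide and 163 mm high, bystander. Origin: centre of its underside
- blue_jar: blue pigment jar with white lid, 52 mm wide and 78 mm high, bystander. Origin: centre of its underside
- ochre_jar: brown pigment jar with white lid, 52 mm wide and 78 mm high, bystander. Origin: centre of its underside
- red_brush: flat red dye brush, 150x115x17 mm, lying, bystander. Origin: centre of its underside
- hasp_catch (a point): outer end of the brass staple (5 mm wide, 17 mm long up the slope) that stands out through the hasp's slot; tube frame 0, -32, +16 mm. Nothing of the catch reaches further up the slope than y = -50 mm
Mind the look-alikes: they are no part of the job. What is shaped like the steel_cup but pink or purple is not meant.

How it is judged:
By the outcome, as a careful person would: the job done as asked, in the order asked, and still so for the second after the job is handed in, while the arm keeps its last pose, push and grip.
It also fails if it takes over 59 s, if anything falls off the work surface, if the arm or the gripper's body presses on something with over 40 N, if the wrist force passes 120 N, or if a joint passes its speed limit or range.

### The arm

A 7-joint arm with a two-finger parallel gripper is mounted at the origin on a cart in front of the work surface, level with it; the furniture and walls round the work are solid. World frame = base frame: x ahead of the robot, y to its left, z up, the work surface at z = 0. Lengths are in m, angles in rad, forces in N, time in s.
With the tool pointing down it reaches from about 0.425 to 0.925 m from the base axis. Payload 6.8 kg.
Tool frame: the origin (TCP) lies between the finger pads; the fingertips stand 17 mm ahead of it and the grasp point (between the pads) lies 2 mm behind it; z points along the fingers, x is the direction in which the jaws open and shut, and the axes are right-handed (so a half turn about z gives the same grasp; the last joint's range is limited). The gripper opens to 85 mm and grips with 20 to 120 N. Pads are 22 mm wide; open, the fingers measure 114 mm over their backs; the gripper's body (76 mm by 85 mm) begins 54 mm behind the grasp point. The pads swing forward as they close: fully open they stand 13 mm farther back than shut.
Start: joints at [-1.31, 0.477, 0.022, 1.555, -0.011, 1.109, -0.083], TCP at [0.243, 0.63, 0.248] pointing down, gripper open.
Joint ranges: [-2.96, 2.96], [-0.34, 2.1], [-1.41, 1.46], [0.24, 2.44], [-1.37, 4.51], [0.17, 1.92], [-2.96, 2.96]. Speed limits (rad/s): [2.39, 2.39, 3.14, 3.14, 3.14, 3.14, 3.14].

### API

Orientations are given as a unit quaternion [w, x, y, z].
In Python, from station import readout, read_camera, get_calibration, bot, models gives the robot as it stands.
- The arm moves only by the tool carry_out, never from a script. Its argument "deltas" is a list of rows, each a list of 2 entries, a list of its own where there are three numbers: the shift along the tool's x, y, z in cm, then the turn about the tool's z in degrees. A call has 1 to 10 rows; each row is the pose to reach, as a shift and turn from the pose measured when the call began, along the tool's axes at that moment; what a row does not reach only later rows make up. A row lasts 1/8 s, in which the tool goes at most 62.5 mm and 10.7 degrees, less where a joint would pass 70% of its speed; a pose out of reach is approached as far as the arm can. A call with a gripper value outside its range is refused whole. "hand" is the opening, from 0 (shut) to 1 (fully open), set as the call begins (left out, the last holds). The fingers move at their own pace and stop on an object; "newtons" is the grip in N (left out, the last holds). Time passes only in rows, so rows that repeat a pose let the fingers close. It gives the time, the measured TCP pose, the force and the opening at its end, in the units of the state.
- readout.get_obs(): the state, without advancing time (a new reading comes with each control period).
- read_camera(name): name is "scene" or "top"; returns the picture (480x640x3 uint8, red, green, blue); there is no depth.
- get_calibration(name): a dict with "fov_y" (degrees; the focal length in pixels is half the picture's height over the tangent of half this angle, whatever the lens; pixels are square), "cx", "cy" (the principal point, pixels), "world_from_camera" (4x4, takes a point from camera to world coordinates). Camera axes: x right, y down, z forward; pixel columns grow to the right and rows downward; lengths in m; the calibration is good to about 2 mm. A picture is of the moment at which its call begins. get_calibration takes no time and is no camera call.
- bot.hand_in(): hands the job in, once; it reports no verdict.
Trained networks look in the newest picture that a camera, given by its name, has taken for a name from the list of things; names that differ only in an ending like _2 or _b are one class to them, and where a whole thing is asked for, a point or a joint stands for the part that bears it (a point fixed in the world has none). Each returns a list of dicts, best first, with "score" (0 to 1); they miss things now and then, are a little off and sometimes report something else, mostly with a low value. They report only what shows in the picture. A call takes as long as a camera call. They do not tell look-alikes from the thing itself.
- models.spot_in(query, camera): "centre" ([row, column] in pixels, amid what is visible of it).
The state is a dict: "t": time; "q": joint angles; "joint_vel": joint speeds; "joint_torque": joint torques, N m; "eef_pos": TCP position; "tool_rot": TCP orientation; "contact_force": force on the tool from outside, world axes, zero at the start; "torque": the same for the moment, N m; "gripper_width": opening from 0.0 (shut) to 1.0 (fully open).
Only numpy, scipy, OpenCV 4.12 (cv2) and the standard library are available. Lean on these libraries where they do the work, as an engineer would, in place of code of your own. Each camera call takes 0.05 s, during which the arm holds its last target. There are 200 camera calls.

## Working session

There is one attempt and no reset: what is moved stays moved. The work goes in short steps, Python scripts to look and compute and a tool call to move; the robot and the scene stay as the last step left them, time stands still between calls to the robot, and variables do not carry over. Pictures are saved under pics/ and viewed, about 8 in all and at most 12, crops included, and the job is handed in when it is done.

Besides the shell and the picture viewer there is one more tool, called after ">>>" by a JSON object that holds its "method" and its "body". carry_out: Moves the arm, as the interface text tells. Its arguments: {"type":"object","properties":{"deltas":{"type":"array"},"hand":{"type":"number"},"newtons":{"type":"number"}},"required":["deltas"]}

```bash
mkdir -p pics; ls; python3 - <<'E'
from station import readout, read_camera, get_calibration, bot, models
import cv2,numpy as np
for c in ("scene","top"):
    im=read_camera(c); cv2.imwrite(f"pics/{c}0.png",im[:,:,::-1])
    k=get_calibration(c); print(c,k)
for c in ("scene","top"):
    for n in ["tank","guide_tube","hasp","hasp_hinge","hasp_tab","rest","gauge_rod","rod_tip","rod_grip","steel_cup","hasp_catch"]:
        print(c,n,[(np.round(d["centre"],1).tolist(),round(d["score"],2)) for d in models.spot_in(n,c)[:3]])
print(readout.get_obs())
E
```

```text
pics
scene {'fov_y': 44.78079747868961, 'cx': 317.4166872408061, 'cy': 252.72526008286607, 'world_from_camera': array([[-8.90186220e-01, -3.47702384e-01,  2.94400317e-01,
         5.53466529e-02],
       [-4.55596705e-01,  6.79895470e-01, -5.74607512e-01,
         9.58212259e-01],
       [-3.69040232e-04, -6.45635503e-01, -7.63645639e-01,
         1.46647688e+00],
       [ 0.00000000e+00,  0.00000000e+00,  0.00000000e+00,
         1.00000000e+00]])}
top {'fov_y': 42.24880177133571, 'cx': 324.46718347391567, 'cy': 230.2873406274499, 'world_from_camera': array([[-0.01832807, -0.99802467,  0.06009022,  0.48289233],
       [-0.99978719,  0.01772494, -0.01055487, -0.03756278],
       [ 0.00946893, -0.06027089, -0.99813714,  1.71579218],
       [ 0.        ,  0.        ,  0.        ,  1.        ]])}
scene tank [([218.0, 326.2], 0.96)]
scene guide_tube [([229.1, 309.0], 0.69)]
scene hasp [([230.5, 302.7], 0.79)]
scene hasp_hinge [([233.0, 307.7], 0.84)]
scene hasp_tab [([231.4, 303.3], 0.74), ([346.8, 316.2], 0.71)]
scene rest [([351.2, 321.1], 0.61)]
scene gauge_rod [([347.5, 313.8], 0.58)
[... 765 characters left out ...]
]
{'t': 1.2, 'q': array([-1.31010197,  0.4769946 ,  0.0223722 ,  1.55540066, -0.01148163,
        1.10929268, -0.08310109]), 'joint_vel': array([ 0.00115079, -0.0027289 ,  0.00062748,  0.0003118 ,  0.00109252,
        0.00049319,  0.000199  ]), 'joint_torque': array([ 2.32692109e-04, -5.96343148e+01,  1.60679922e+00, -2.81542110e+01,
        1.26138589e-02,  1.73551834e-03, -2.49455803e-05]), 'eef_pos': array([0.24332055, 0.62963818, 0.24831072]), 'tool_rot': array([-1.42834001e-05,  8.24766986e-01,  5.65472738e-01,  9.65256708e-06]), 'contact_force': array([-0.43380863,  0.21509298, -0.53346381]), 'torque': array([-0.02334937,  0.01945708, -0.04783536]), 'gripper_width': 1.0005563788954948}
```

View images.

```bash
python3 - <<'E'
import cv2
s=cv2.imread("pics/scene0.png")[150:420,180:480]; t=cv2.imread("pics/top0.png")[140:350,150:450]
cv2.imwrite("pics/s1.png",cv2.resize(s,None,fx=2.2,fy=2.2,interpolation=2))
cv2.imwrite("pics/t1.png",cv2.resize(t,None,fx=2.6,fy=2.6,interpolation=2))
E
```

```text
(no output)
```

View pics/s1.png

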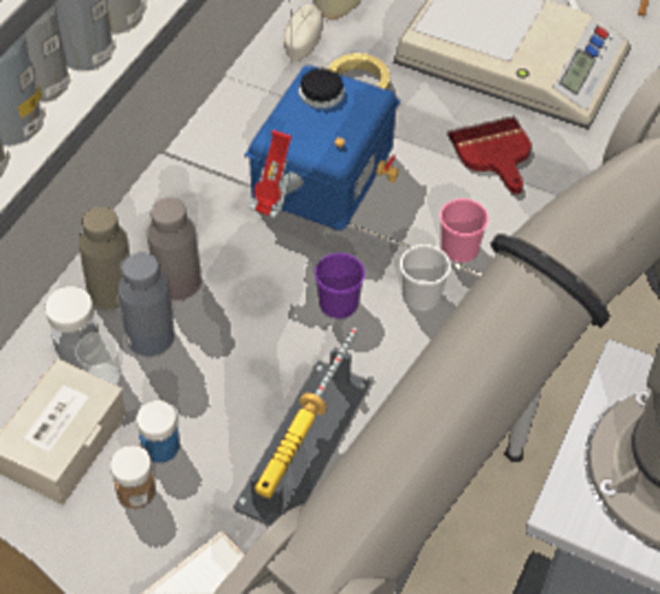

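View pics/t1.png

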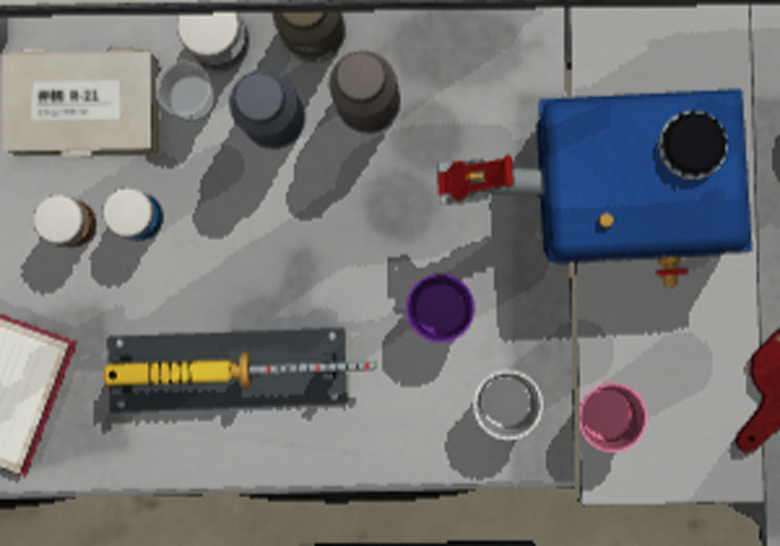

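The steel cup is the light grey one at top px (row 295, col 346). The purple one (258, 320) and the pink one (300, 387) are the look-alikes. In the top view the left side is world +y, and the rod's tip already points towards the tank.

Next I'll fit the poses to colour silhouettes in both views.

```bash
cat > h.py <<'E'
import cv2,numpy as np
from scipy.optimize import minimize
from station import get_calibration
K={c:get_calibration(c) for c in("scene","top")}
def proj(c,P):
    k=K[c];T=np.linalg.inv(k["world_from_camera"]);P=np.atleast_2d(P)@T[:3,:3].T+T[:3,3]
    f=240/np.tan(np.radians(k["fov_y"]/2));return np.c_[f*P[:,0]/P[:,2]+k["cx"],f*P[:,1]/P[:,2]+k["cy"]]
def ray(c,u,v,z):
    k=K[c];f=240/np.tan(np.radians(k["fov_y"]/2));W=k["world_from_camera"]
    d=W[:3,:3]@[(u-k["cx"])/f,(v-k["cy"])/f,1];o=W[:3,3];return o+d*(z-o[2])/d[2]
def tri(pts):
    A=[];b=[]
    for c,(u,v) in pts.items():
        o=K[c]["world_from_camera"][:3,3];d=ray(c,u,v,0)-o;d/=np.linalg.norm(d);M=np.eye(3)-np.outer(d,d);A.append(M);b.append(M@o)
    return np.linalg.lstsq(np.vstack(A),np.hstack(b),rcond=None)[0]
def place(L,p):
    x,y,a=p;c,s=np.cos(a),np.sin(a);return np.c_[x+c*L[:,0]-s*L[:,1],y+s*L[:,0]+c*L[:,1],L[:,2]]
def big(m):
    n,l,s,_=cv2.connectedComponentsWithStats(m.astype(np.uint8));return (l==1+s[1:,4].argmax()).astype(np.uint8)
def hullfit(L,masks,p0):
    H={}
    for c,m in masks.items():
        pts=cv2.findNonZero(m);h=cv2.convexHull(pts);z=np.zeros((1920,2560),np.uint8)
        cv2.fillConvexPoly(z,(h*4+2),1);H[c]=z
    def cost(q):
        p=np.array(p0)+np.array(q)*[.01,.01,.05];t=0
        for c,z in H.items():
            h=cv2.convexHull((proj(c,place(L,p))*4+2).round().astype(np.int32));w=np.zeros_like(z);cv2.fillConvexPoly(w,h,1)
            t+=1-(w&z).sum()/(w|z).sum()
        return t
    r=minimize(cost,[0,0,0],method="Nelder-Mead",options=dict(initial_simplex=[[0,0,0],[1.5,0,0],[0,1.5,0],[0,0,1.5]],xatol=.005,fatol=1e-5))
    return np.array(p0)+r.x*[.01,.01,.05],r.fun
def box(x0,x1,y0,y1,z0,z1): return np.array([[x,y,z] for x in(x0,x1) for y in(y0,y1) for z in(z0,z1)])
E
cat > m.py <<'E'
from h import *
M={}
for c in("scene","top"):
    im=cv2.imread(f"pics/{c}0.png");h=cv2.cvtColor(im,cv2.COLOR_BGR2HSV);H,S,V=[h[...,i].astype(int) for i in range(3)]
    M[c]=dict(tank=big((H>100)&(H<120)&(S>120)),rod=big((H>20)&(H<33)&(S>140)&(np.arange(480)[:,None]>260)))
    r=big(((H<8)|(H>172))&(S>140)&(V>60)&(np.arange(640)[None]<(345 if c=="top" else 360))&(np.arange(480)[:,None]<260)); ys,xs=np.nonzero(r)
    print(c,"red",r.sum(),xs.min(),xs.max(),ys.min(),ys.max(),{k:v.sum() for k,v in M[c].items()})
g=lambda u,v,z:ray("top",u,v,z)
t0=g(398,208,.135)
p,e=hullfit(box(-.08,.08,-.1,.1,0,.135),{c:M[c]["tank"] for c in M},[t0[0],t0[1],0]);print("tank",p.round(4),e)
for c in M: print(" only",c,hullfit(box(-.08,.08,-.1,.1,0,.135),{c:M[c]["tank"]},p))
for nm,(l) in dict(mouth=[0,.185,.155],tab=[0,.142,.226],hinge=[0,.2038,.135]).items():
    w=place(np.array([l]),p); print(nm,w.round(4),{c:proj(c,w).round(1).tolist() for c in M})
r0=g(217,283,.06)
L=box(-.148,-.018,-.011,.011,.052,.068)
p,e=hullfit(L,{c:M[c]["rod"] for c in M},[r0[0]+0,r0[1]-.08,-np.pi/2]);print("rod",p.round(4),e)
for c in M: print(" only",c,hullfit(L,{c:M[c]["rod"]},p))
for x in(.1295,-.08): w=place(np.array([[x,0,.06]]),p);print(x,w.round(4),{c:proj(c,w).round(1).tolist() for c in M})
print("cup",g(345.4,295.8,.072),ray("scene",180+425/2.2,150+265/2.2,.072))
print("purple",g(150+440/2.6,140+308/2.6,.072))
E
python3 m.py
```

```text
scene red 296 0 19 221 246 {'tank': np.uint64(2508), 'rod': np.uint64(343)}
top red 372 125 166 9 42 {'tank': np.uint64(4337), 'rod': np.uint64(391)}
tank [ 0.6354 -0.2443  0.0474] 0.21893063279840597
 only scene (array([ 0.64190478, -0.25565996,  0.12067278]), np.float64(0.1476934759222932))
 only top (array([ 0.63535316, -0.24425188,  0.047425  ]), np.float64(0.05168109883547323))
mouth [[ 0.6266 -0.0595  0.155 ]] {'scene': [[302.7, 238.2]], 'top': [[326.2, 210.6]]}
tab [[ 0.6286 -0.1024  0.226 ]] {'scene': [[308.4, 212.4]], 'top': [[344.4, 206.7]]}
hinge [[ 0.6257 -0.0407  0.135 ]] {'scene': [[300.1, 246.8]], 'top': [[318.8, 211.8]]}
rod [ 0.4489  0.158  -1.5598] 0.26612771680138936
 only scene (array([ 0.45138792,  0.15363224, -1.54299237]), np.float64(0.14302723619586244))
 only top (array([ 0.44913868,  0.15615856, -1.55799804]), np.float64(0.1035072711719418))
0.1295 [[0.4503 0.0285 0.06  ]] {'scene': [[341.9, 299.6]], 'top': [[293.9, 280.5]]}
-0.08 [[0.448 0.238 0.06 ]] {'scene': [[309.8, 355.1]], 'top': [[214.9, 282.9]]}
cup [ 0.4079478  -0.10693132  0.072     ] [ 0.40890374 -0.10550115  0.072     ]
purple [ 0.50749111 -0.03973554  0.072     ]
```

```bash
cat > d.py <<'E'
import sys,numpy as np
from station import readout
from scipy.spatial.transform import Rotation as R
def delta(*targets):
    o=readout.get_obs();w,x,y,z=o["tool_rot"];r=R.from_quat([x,y,z,w]);X=r.as_matrix()[:,0];a=np.degrees(np.arctan2(X[1],X[0]))
    print("t",o["t"],"pos",o["eef_pos"].round(4),"jaw",a.round(2),"zaxis",r.as_matrix()[:,2].round(3),"F",o["contact_force"].round(1),"w",round(o["gripper_width"],3),"q",o["q"].round(2))
    for t in targets:
        dd=(a-t[3]+180)%360-180
        print(t,"->",(r.inv().apply(np.array(t[:3])-o["eef_pos"])*100).round(1).tolist(),round(dd,1))
if __name__=="__main__": delta(*[tuple(map(float,s.split(","))) for s in sys.argv[1:]])
E
python3 d.py .42,.3,.30,30 .63,-.129,.30,2.7 .63,-.129,.226,2.7
```

```text
t 1.2 pos [0.2433 0.6296 0.2483] jaw 68.87 zaxis [-0.  0. -1.] F [-0.4  0.2 -0.5] w 1.001 q [-1.31  0.48  0.02  1.56 -0.01  1.11 -0.08]
(0.42, 0.3, 0.3, 30.0) -> [-24.4, 28.4, -5.2] 38.9
(0.63, -0.129, 0.3, 2.7) -> [-56.8, 63.4, -5.2] 66.2
(0.63, -0.129, 0.226, 2.7) -> [-56.8, 63.4, 2.2] 66.2
```

>>> {"method": "carry_out", "body": {"deltas": [[[-2,2.3,-4],5],[[-7,8,-5.2],14],[[-12,14,-5.2],23],[[-17,19,-5.2],32],[[-22,25,-5.2],40],[[-27,31,-5.2],48],[[-32,36,-5.2],56],[[-37,42,-5.2],62],[[-42,48,-5.2],66],[[-47,53,-5.2],66.2]], "hand": 0, "newtons": 20}}

```text
t: 2.45
eef_pos: [0.5171, 0.1026, 0.3007]
tool_rot: [-0.0, 1.0, 0.023, 0.001]
contact_force: [0.8, -0.2, -0.7]
gripper_width: 0.001
```

```bash
python3 d.py .63,-.129,.30,2.7 .63,-.129,.226,2.7
```

```text
t 2.45 pos [0.5171 0.1026 0.3007] jaw 2.65 zaxis [ 0.001  0.001 -1.   ] F [ 0.8 -0.2 -0.7] w 0.001 q [-0.75  0.19  0.5   1.87 -0.1   1.11 -0.16]
(0.63, -0.129, 0.3, 2.7) -> [10.2, 23.7, 0.1] -0.0
(0.63, -0.129, 0.226, 2.7) -> [10.2, 23.7, 7.5] -0.0
```

>>> {"method": "carry_out", "body": {"deltas": [[[2.4,5.5,0],0],[[4.8,11,0],0],[[7.2,16.5,0],0],[[9.2,21.5,0],0],[[10.2,23.7,0],0],[[10.2,23.7,1],0],[[10.2,23.7,4],0],[[10.2,23.7,6],0],[[10.2,23.7,7.5],0],[[10.2,23.7,7.5],0]]}}

```text
t: 3.7
eef_pos: [0.6294, -0.1287, 0.2246]
tool_rot: [-0.001, 1.0, 0.023, -0.001]
contact_force: [0.2, 0.2, 0.4]
gripper_width: -0.005
```

```bash
python3 - <<'E'
from h import *
from station import read_camera
a=read_camera("scene")[150:300,240:400,::-1];b=read_camera("top")[150:270,270:430,::-1]
cv2.imwrite("pics/c1.png",np.hstack([cv2.resize(a,(400,375)),cv2.resize(b,(400,300))[:375] if 0 else cv2.copyMakeBorder(cv2.resize(b,(400,300)),0,75,0,0,0)]))
E
python3 d.py
```

```text
t 3.8 pos [ 0.6303 -0.1294  0.2263] jaw 2.66 zaxis [ 0.002  0.001 -1.   ] F [ 0.  -0.1  0.4] w -0.002 q [-0.3   0.49  0.57  1.69 -0.3   1.05  0.41]
```

View pics/c1.png

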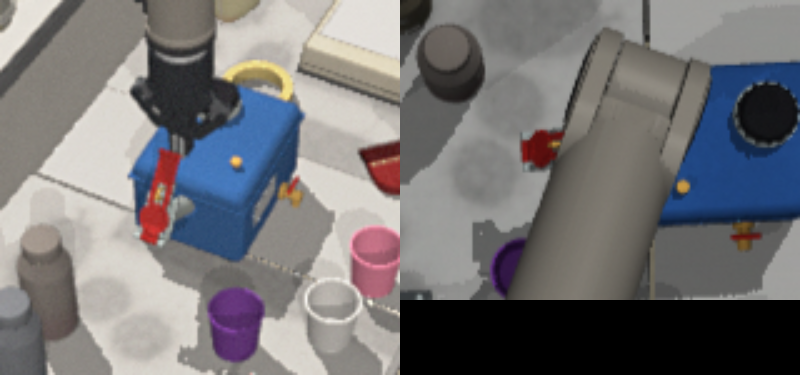

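The shut fingers are just behind the red tab, so I'll push it outward.

>>> {"method": "carry_out", "body": {"deltas": [[[0,-1.2,0],0],[[0,-2.4,0],0],[[0,-3.6,0],0],[[0,-4.8,0],0],[[0,-6,0],0],[[0,-7.2,0],0],[[0,-8.4,0],0],[[0,-9.6,0],0],[[0,-10.8,0],0],[[0,-11.5,0],0]]}}

```text
t: 5.05
eef_pos: [0.625, -0.0134, 0.2263]
tool_rot: [-0.0, 1.0, 0.024, 0.001]
contact_force: [0.2, -0.0, -0.4]
gripper_width: 0.004
```

```bash
python3 d.py .6,.05,.26,2 .448,.238,.20,.7 .448,.238,.06,.7
```

```text
t 5.05 pos [ 0.625  -0.0134  0.2263] jaw 2.7 zaxis [ 0.002  0.001 -1.   ] F [ 0.2 -0.  -0.4] w 0.004 q [-0.49  0.46  0.56  1.73 -0.28  1.03  0.22]
(0.6, 0.05, 0.26, 2.0) -> [-2.2, -6.5, -3.4] 0.7
(0.448, 0.238, 0.2, 0.7) -> [-16.5, -25.9, 2.6] 2.0
(0.448, 0.238, 0.06, 0.7) -> [-16.5, -25.9, 16.6] 2.0
```

>>> {"method": "carry_out", "body": {"deltas": [[[-2.5,-4,-1],0],[[-5.5,-8.6,0],0.5],[[-8.5,-13.4,1],1],[[-11.5,-18,2],1.5],[[-14.5,-22.7,2.6],2],[[-16.5,-25.9,3],2],[[-16.5,-25.9,6],2],[[-16.5,-25.9,9],2],[[-16.5,-25.9,10],2],[[-16.5,-25.9,10],2]], "hand": 0.7}}

```text
t: 6.3
eef_pos: [0.4482, 0.2373, 0.1261]
tool_rot: [-0.0, 1.0, 0.006, 0.001]
contact_force: [0.8, 0.5, -0.0]
gripper_width: 0.696
```

```bash
python3 - <<'E'
from h import *
from station import read_camera
a=read_camera("scene")[170:400,240:400,::-1];b=read_camera("top")[150:350,180:400,::-1]
cv2.imwrite("pics/c2.png",np.hstack([cv2.resize(a,None,fx=2.5,fy=2.5)[:500],cv2.resize(b,None,fx=1.8,fy=2.5)]))
E
python3 d.py .448,.238,.058,.7
```

```text
t 6.4 pos [0.4489 0.2377 0.1271] jaw 0.67 zaxis [ 0.003  0.002 -1.   ] F [ 0.8 -0.5 -0.1] w 0.694 q [-0.98  0.39  0.46  2.09 -0.26  0.71 -0.34]
(0.448, 0.238, 0.058, 0.7) -> [-0.1, -0.0, 6.9] -0.0
```

View pics/c2.png

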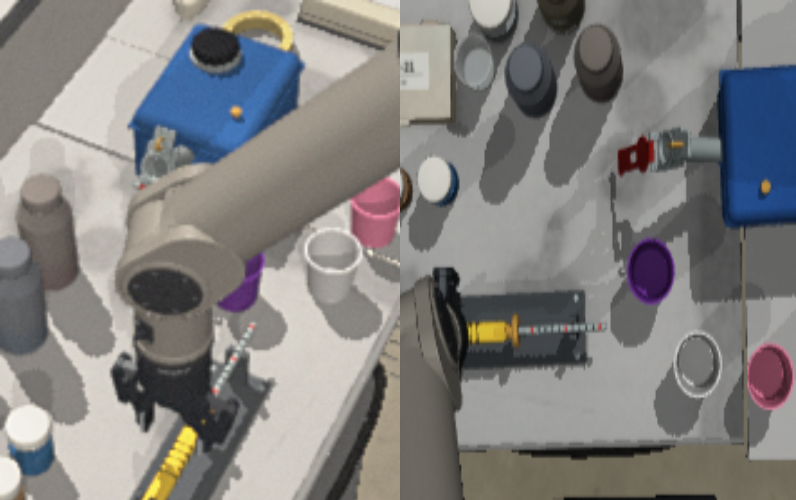

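The hasp now hangs below the mouth and the tube is open. The gripper is straddling the yellow handle, so I'll descend and grasp.

>>> {"method": "carry_out", "body": {"deltas": [[[0,0,2.5],0],[[0,0,5],0],[[0,0,6.9],0],[[0,0,6.9],0]]}}

```text
t: 6.9
eef_pos: [0.4491, 0.2377, 0.0581]
tool_rot: [-0.001, 1.0, 0.006, 0.001]
contact_force: [-0.1, -0.6, -0.8]
gripper_width: 0.699
```

>>> {"method": "carry_out", "body": {"deltas": [[[0,0,0],0],[[0,0,0],0],[[0,0,0],0],[[0,0,0],0],[[0,0,0],0],[[0,0,0],0],[[0,0,-1],0],[[0,0,-3],0],[[0,0,-5],0],[[0,0,-6],0]], "hand": 0, "newtons": 40}}

```text
t: 8.15
eef_pos: [0.4493, 0.2379, 0.1195]
tool_rot: [-0.001, 1.0, 0.006, 0.002]
contact_force: [-0.8, 0.1, -1.1]
gripper_width: 0.249
```

```bash
cat > v.py <<'E'
import sys
from h import *
from station import read_camera
# view both, print state; rod fit by tip pixel done by eye
n,s0,s1,t0,t1=sys.argv[1],*[tuple(map(int,a.split(","))) for a in sys.argv[2:6]]
a=read_camera("scene");b=read_camera("top")
cv2.imwrite(f"pics/{n}_s.png",a[:,:,::-1]);cv2.imwrite(f"pics/{n}_t.png",b[:,:,::-1])
f=lambda i,p,q:cv2.resize(i[p[1]:q[1],p[0]:q[0],::-1],(400,400*(q[1]-p[1])//(q[0]-p[0])),interpolation=2)
A,B=f(a,s0,s1),f(b,t0,t1);h=max(len(A),len(B));pad=lambda i:cv2.copyMakeBorder(i,0,h-len(i),0,0,0)
cv2.imwrite(f"pics/{n}.png",np.hstack([pad(A),pad(B)]))
E
python3 v.py g 240,200 400,360 180,200 340,330; python3 d.py
```

```text
t 8.25 pos [0.4494 0.238  0.1192] jaw 0.66 zaxis [ 0.004  0.003 -1.   ] F [ 0.2 -0.4 -2. ] w 0.249 q [-0.98  0.41  0.46  2.09 -0.28  0.7  -0.33]
```

View pics/g.png

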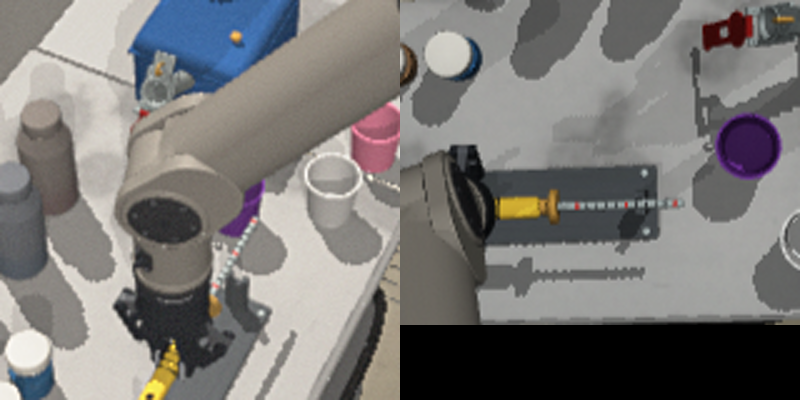

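```bash
python3 - <<'E'
from h import *
print("tip",tri(dict(top=(293.2,281.2),scene=(342.4,286.8))).round(4))
for n,(u,v) in dict(brown=(363,76),slate=(263,92),b3=(308,25)).items(): print(n,ray("top",150+u/2.6,140+v/2.6,.163).round(3))
# mouth check: print expected pixel of mouth rim in both
M=np.array([.6266,-.0595,.155]);a=np.array([-.0388,.8182,.5736]);x=np.array([np.cos(.0474),np.sin(.0474),0]);u=np.cross(a,x)
ang=np.linspace(0,2*np.pi,40)[:,None]
for c in("scene","top"):
    im=cv2.imread(f"pics/g_{'s' if c=='scene' else 't'}.png");m=proj(c,M)[0].astype(int)
    s=6;w=im[m[1]-32:m[1]+32,m[0]-33:m[0]+33];o=cv2.resize(w,None,fx=s,fy=s,interpolation=2)
    for r,k in((.02,(0,255,0)),(.0145,(255,255,0))):
        p=((proj(c,M+r*(np.cos(ang)*x+np.sin(ang)*u))-(m-[33,32])+.5)*s).round().astype(np.int32)
        cv2.polylines(o,[p],True,k,1)
    globals()[c]=o
cv2.imwrite("pics/mouth.png",np.hstack([scene,top]))
E
python3 d.py .617,.29,.1504,2.7 .617,.1433,.1504,2.7
```

```text
tip [0.4504 0.0281 0.1223]
brown [0.732 0.031 0.163]
slate [0.718 0.128 0.163]
b3 [0.783 0.084 0.163]
t 8.25 pos [0.4494 0.238  0.1192] jaw 0.66 zaxis [ 0.004  0.003 -1.   ] F [ 0.2 -0.4 -2. ] w 0.249 q [-0.98  0.41  0.46  2.09 -0.28  0.7  -0.33]
(0.617, 0.29, 0.1504, 2.7) -> [16.8, -5.0, -3.0] -2.0
(0.617, 0.1433, 0.1504, 2.7) -> [16.7, 9.7, -3.1] -2.0
```

View pics/mouth.png

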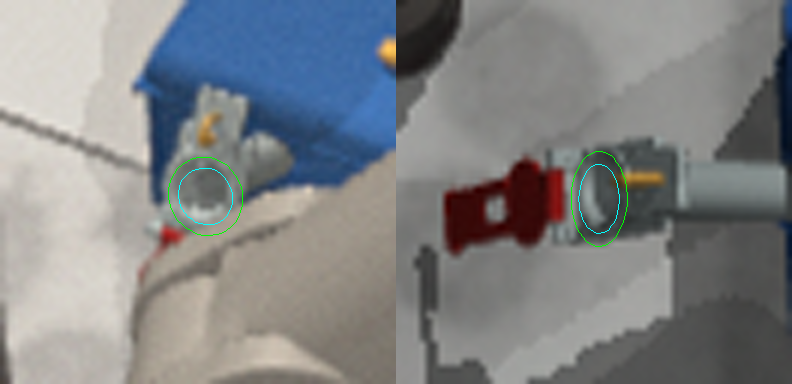

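```bash
python3 - <<'E'
from h import *
def tube(p,l):
    x,y,z=l;c,s=.81915,.57358
    return place(np.array([[x,.185+s*y+c*z,.155-c*y+s*z]]),p)
p=[.6354,-.2443,.0474]
# hasp pose at 3.3: tab rotates about hinge in tube y-z plane
h=np.array([27,4.]);v=np.array([-83,5.5])-h;
for th in(0,3.3):
    # swing outward (+z)
    w=h+np.array([v[0]*np.cos(th)+v[1]*np.sin(th),v[1]*np.cos(th)-v[0]*np.sin(th)])
    P=tube(p,(0,w[0]/1e3,w[1]/1e3));print("tab",th,P.round(3),[proj(c,P).round(1).tolist() for c in K])
for n,l in dict(catch=(0,-.032,.016),catchbase=(0,-.032,0),hinge=(0,.027,.004),mouth=(0,0,0)).items():
    P=tube(p,l);print(n,P.round(4),[proj(c,P).round(1).tolist() for c in K])
for c,f in(("scene","g_s"),("top","g_t")):
    im=cv2.imread(f"pics/{f}.png");hh=cv2.cvtColor(im,cv2.COLOR_BGR2HSV).astype(int)
    for nm,m in dict(red=((hh[...,0]<8)|(hh[...,0]>172))&(hh[...,1]>150),brass=(hh[...,0]>10)&(hh[...,0]<25)&(hh[...,1]>110)).items():
        q=proj(c,tube(p,(0,0,0)))[0];m=m.copy();Y,X=np.mgrid[:480,:640];m&=(abs(X-q[0])<32)&(abs(Y-q[1])<20)
        n,l,s,ce=cv2.connectedComponentsWithStats(m.astype(np.uint8));print(c,nm,[(s[i].tolist(),ce[i].round(1).tolist()) for i in range(1,n) if s[i,4]>4])
E
```

```text
tab 0 [[ 0.629 -0.103  0.226]] [[[308.4, 212.3]], [[344.5, 206.7]]]
tab 3.3 [[0.624 0.006 0.036]] [[[294.4, 278.1]], [[301.6, 216.2]]]
catch [[ 0.6269 -0.0648  0.1904]] [[[303.2, 229.0]], [[328.6, 209.1]]]
catchbase [[ 0.6275 -0.0778  0.1812]] [[[305.1, 228.2]], [[333.8, 209.1]]]
hinge [[ 0.6257 -0.0408  0.1352]] [[[300.1, 246.8]], [[318.8, 211.7]]]
mouth [[ 0.6266 -0.0595  0.155 ]] [[[302.7, 238.2]], [[326.3, 210.6]]]
scene red [([296, 244, 3, 2, 5], [296.8, 244.6])]
scene brass [([302, 225, 3, 5, 8], [303.0, 227.6])]
top red [([301, 205, 20, 15, 173], [311.1, 211.9])]
top brass [([329, 207, 9, 2, 18], [333.0, 207.5])]
```

```bash
python3 d.py .6225,.181,.1484,2.0
```

```text
t 8.25 pos [0.4494 0.238  0.1192] jaw 0.66 zaxis [ 0.004  0.003 -1.   ] F [ 0.2 -0.4 -2. ] w 0.249 q [-0.98  0.41  0.46  2.09 -0.28  0.7  -0.33]
(0.6225, 0.181, 0.1484, 2.0) -> [17.2, 5.9, -2.9] -1.3
```

>>> {"method": "carry_out", "body": {"deltas": [[[0.5,0,-1.5],0],[[3.5,0.5,-2.9],-0.5],[[7,2,-2.9],-1],[[10.5,3.5,-2.9],-1.3],[[13.5,4.7,-2.9],-1.3],[[16,5.5,-2.9],-1.3],[[17.2,5.9,-2.9],-1.3],[[17.2,5.9,-2.9],-1.3],[[17.2,5.9,-2.9],-1.3]]}}

```text
t: 9.38
eef_pos: [0.6209, 0.1817, 0.1485]
tool_rot: [-0.001, 1.0, 0.018, 0.001]
contact_force: [-0.9, 0.2, -1.7]
gripper_width: 0.249
```

```bash
python3 v.py p 260,190 380,310 240,170 360,260; python3 d.py
```

```text
t 9.475 pos [0.621  0.1818 0.1486] jaw 2.03 zaxis [ 0.003  0.003 -1.   ] F [ 0.4 -0.3 -1.3] w 0.247 q [-0.71  0.57  0.46  1.74 -0.31  0.9  -0.08]
```

View pics/p.png

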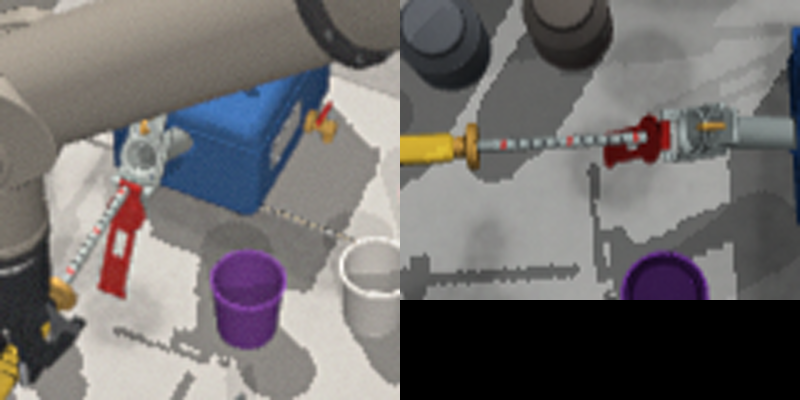

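Aligned in both views: the tip sits in front of the mouth on the tube's centre line. I'll put the tip into the bell and lift the grip so the rod pivots in the pads.

>>> {"method": "carry_out", "body": {"deltas": [[[0.1,1.2,0],0],[[0.2,2.4,0],0],[[0.2,3.4,0],0],[[0.2,4.1,0],0],[[0.2,4.2,0],0],[[0.2,4.2,0],0]], "newtons": 30}}

```text
t: 10.22
eef_pos: [0.6244, 0.1402, 0.1485]
tool_rot: [-0.002, 1.0, 0.018, 0.002]
contact_force: [0.3, 0.3, -1.6]
gripper_width: 0.25
```

>>> {"method": "carry_out", "body": {"deltas": [[[0,0.05,-1.5],0],[[0,0.2,-2.9],0],[[0,0.4,-4.4],0],[[0,0.8,-5.8],0],[[0,0.8,-5.8],0]]}}

```text
t: 10.85
eef_pos: [0.6253, 0.1325, 0.2082]
tool_rot: [-0.003, 1.0, 0.018, 0.003]
contact_force: [-0.7, 4.9, -1.8]
gripper_width: 0.252
```

```bash
python3 v.py q 250,170 370,290 240,170 360,260; python3 d.py
```

```text
t 10.95 pos [0.6248 0.1328 0.2068] jaw 2.1 zaxis [ 0.004  0.004 -1.   ] F [0.1 5.4 0.2] w 0.254 q [-0.66  0.49  0.49  1.72 -0.27  1.   -0.03]
```

View pics/q.png

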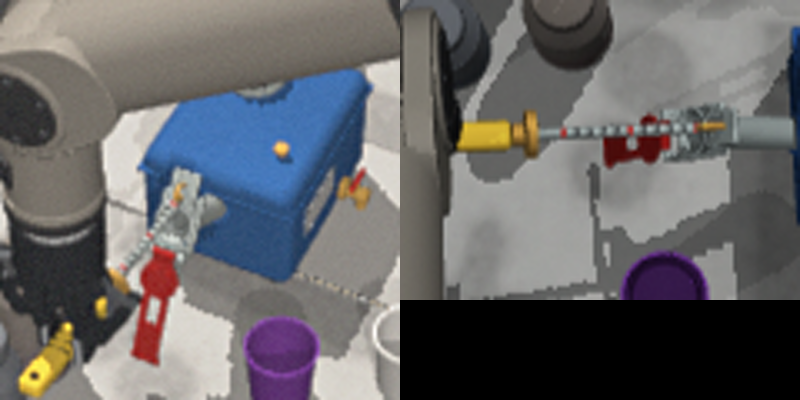

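The tip slid up out of the bell and now rests against the staple (top px about (208, 329)). I'll back off and re-enter lower and deeper.

>>> {"method": "carry_out", "body": {"deltas": [[[-0.1,-2,0],0],[[-0.1,-4,0],0],[[-0.2,-5,0],0],[[-0.2,-5,2],0],[[-0.2,-5,2],0],[[-0.2,-5,2],0]]}}

```text
t: 11.7
eef_pos: [0.621, 0.1815, 0.1866]
tool_rot: [-0.002, 1.0, 0.018, 0.002]
contact_force: [0.1, 1.3, -0.8]
gripper_width: 0.254
```

```bash
python3 v.py r 270,195 350,275 260,180 350,240; python3 d.py; python3 - <<'E'
from h import *
from station import models
S={c:[(d["centre"],d["score"]) for d in models.spot_in("rod_tip",c)[:3]] for c in K};print(S)
def m(cc): return 0
E
```

```text
t 11.8 pos [0.6214 0.1819 0.1873] jaw 2.03 zaxis [ 0.004  0.004 -1.   ] F [-0.1  0.3 -0.9] w 0.25 q [-0.72  0.52  0.48  1.71 -0.29  0.97 -0.1 ]
{'scene': [([295.0, 261.1], 0.92), ([229.3, 325.3], 0.63), ([255.9, 293.1], 0.26)], 'top': [([213.0, 260.4], 0.73), ([287.7, 454.3], 0.66)]}
```

View pics/r.png

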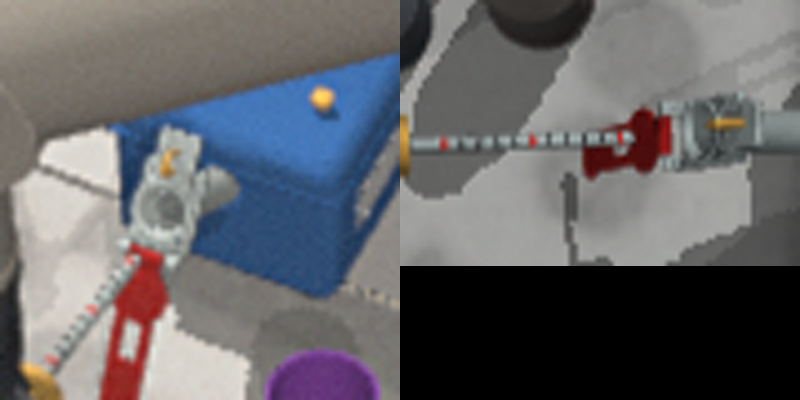

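```bash
python3 - <<'E'
from h import *
print("tip",tri(dict(scene=(297.6,246.2),top=(312.2,210.8))).round(4))
print("collar",tri(dict(scene=(278.5,272),top=(261,213))).round(4))
print("mouth",tri(dict(scene=(302.4,237),top=(327.5,209.7))).round(4))
print("staple",tri(dict(scene=(270+170/5,195+160/5),top=(260+325*.225,180+124*.225))).round(4))
for P in([.6306,-.062,.155],[.6306,-.065,.155]): print(P,[proj(c,P).round(1).tolist() for c in K])
G=np.array([.6214,.1819,.1893])
for a in (0,3,6,9,12,15,20):
    r=np.radians(a);P=G+.2095*np.array([.03*np.cos(r),-np.cos(r),-np.sin(r)]);print(a,P.round(3),[proj(c,P).round(1).tolist() for c in K])
E
```

```text
tip [ 0.6259 -0.0244  0.1547]
collar [0.6195 0.1021 0.1773]
mouth [ 0.6289 -0.0625  0.1561]
staple [ 0.6301 -0.0761  0.1868]
[0.6306, -0.062, 0.155] [[[301.9, 237.2]], [[327.2, 209.0]]]
[0.6306, -0.065, 0.155] [[[302.4, 236.5]], [[328.4, 208.9]]]
0 [ 0.628 -0.028  0.189] [[[297.0, 237.5]], [[313.5, 209.1]]]
3 [ 0.628 -0.027  0.178] [[[297.1, 240.1]], [[313.4, 209.5]]]
6 [ 0.628 -0.026  0.167] [[[297.0, 242.7]], [[313.1, 209.9]]]
9 [ 0.628 -0.025  0.157] [[[296.9, 245.4]], [[312.6, 210.3]]]
12 [ 0.628 -0.023  0.146] [[[296.7, 248.2]], [[311.8, 210.8]]]
15 [ 0.627 -0.02   0.135] [[[296.4, 251.1]], [[310.9, 211.2]]]
20 [ 0.627 -0.015  0.118] [[[295.8, 256.1]], [[308.8, 211.9]]]
```

The rod is already about 10° tip down. I'll enter along that line.

>>> {"method": "carry_out", "body": {"deltas": [[[0.1,1.2,0.2],0],[[0.2,2.4,0.35],0],[[0.3,3.4,0.5],0],[[0.3,4.3,0.65],0],[[0.3,5,0.75],0],[[0.3,5,0.75],0]]}}

```text
t: 12.65
eef_pos: [0.6262, 0.1317, 0.1797]
tool_rot: [-0.002, 1.0, 0.017, 0.002]
contact_force: [-0.3, 0.0, -2.0]
gripper_width: 0.251
```

```bash
python3 d.py
```

```text
t 12.65 pos [0.6262 0.1317 0.1797] jaw 2.0 zaxis [ 0.004  0.004 -1.   ] F [-0.3  0.  -2. ] w 0.251 q [-0.65  0.52  0.48  1.74 -0.29  0.95 -0.02]
```

>>> {"method": "carry_out", "body": {"deltas": [[[0,0.2,-0.6],0],[[0,0.45,-1.3],0],[[0,0.7,-1.9],0],[[0,1.05,-2.6],0],[[0,1.05,-2.6],0]]}}

```text
t: 13.28
eef_pos: [0.6266, 0.1235, 0.2068]
tool_rot: [-0.004, 1.0, 0.018, 0.003]
contact_force: [-1.0, 5.7, -2.5]
gripper_width: 0.25
```

```bash
python3 d.py; python3 v.py s 260,180 350,270 260,180 350,240
```

```text
t 13.275 pos [0.6266 0.1235 0.2068] jaw 2.08 zaxis [ 0.006  0.008 -1.   ] F [-1.   5.7 -2.5] w 0.25 q [-0.65  0.49  0.49  1.72 -0.28  0.99 -0.02]
```

View pics/s.png

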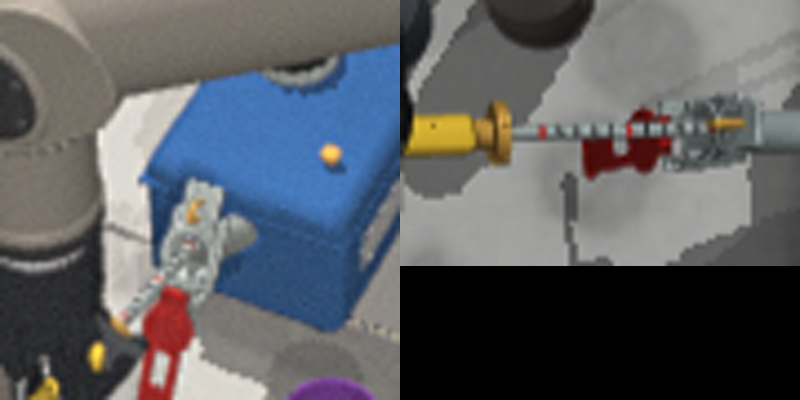

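```bash
python3 - <<'E'
from h import *
G=np.array([.6266,.1235,.2088])
print("tipred",tri(dict(scene=(302.8,234),top=(327.5,208.8))).round(4))
for a in (8,11,14,17,20,23,26):
    r=np.radians(a);d=np.array([.036*np.cos(r),-np.cos(r),-np.sin(r)]);o=[]
    for L in(.0,.08,.1,.2,.2095):
        o.append((proj("scene",G+L*d)[0]-[260,180])*4.444)
    T=proj("top",G+.2095*d)[0];C=proj("top",G+.08*d)[0]
    print(a,np.round(o,0).tolist(),"top tip",((T-[260,180])/.225+[400,0]).round(0),"collar",((C-[260,180])/.225+[400,0]).round(0))
im=cv2.imread("pics/s_s.png")[215:265,275:325];im=cv2.resize(im,(500,500),interpolation=2)
t=cv2.imread("pics/s_t.png")[195:225,300:350];cv2.imwrite("pics/s2.png",np.hstack([im,cv2.copyMakeBorder(cv2.resize(t,(300,180),interpolation=2),0,320,0,0,0)]))
E
```

```text
tipred [ 0.6288 -0.0629  0.1695]
8 [[49.0, 397.0], [109.0, 320.0], [123.0, 302.0], [190.0, 214.0], [196.0, 206.0]] top tip [739. 118.] collar [507. 127.]
11 [[49.0, 397.0], [108.0, 325.0], [122.0, 308.0], [189.0, 227.0], [195.0, 219.0]] top tip [735. 120.] collar [506. 128.]
14 [[49.0, 397.0], [108.0, 330.0], [122.0, 314.0], [188.0, 239.0], [194.0, 232.0]] top tip [730. 122.] collar [505. 128.]
17 [[49.0, 397.0], [107.0, 336.0], [121.0, 321.0], [187.0, 252.0], [193.0, 245.0]] top tip [724. 124.] collar [504. 129.]
20 [[49.0, 397.0], [107.0, 341.0], [120.0, 328.0], [185.0, 265.0], [191.0, 259.0]] top tip [718. 126.] collar [502. 130.]
23 [[49.0, 397.0], [106.0, 346.0], [119.0, 334.0], [183.0, 278.0], [188.0, 273.0]] top tip [711. 128.] collar [499. 131.]
26 [[49.0, 397.0], [105.0, 352.0], [118.0, 341.0], [180.0, 291.0], [186.0, 287.0]] top tip [703. 130.] collar [497. 132.]
```

View pics/s2.png

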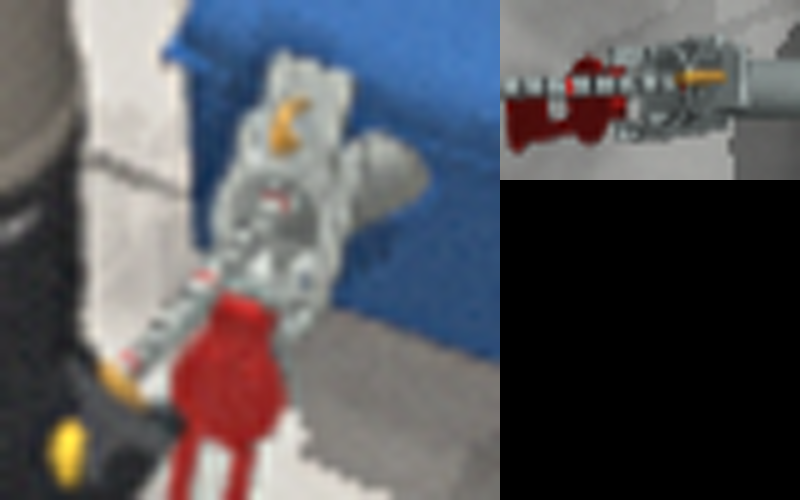

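Enlarged view: the tip is inside the bell against its upper wall, with the rod about 15° tip down, so the pivot works. I'll keep rotating about the tip.

>>> {"method": "carry_out", "body": {"deltas": [[[0,0.2,-0.9],0],[[0,0.5,-1.7],0],[[0,0.85,-2.6],0],[[0,1.2,-3.4],0],[[0,1.6,-4.2],0],[[0,2.05,-5],0],[[0,2.05,-5],0]], "newtons": 20}}

```text
t: 14.25
eef_pos: [0.6273, 0.1013, 0.257]
tool_rot: [-0.003, 1.0, 0.018, 0.003]
contact_force: [-0.9, 1.5, -1.6]
gripper_width: 0.252
```

```bash
python3 d.py; cat > fit.py <<'E'
# estimate rod pitch: red marks & yellow handle seen in scene vs model line through the grip
from h import *
from station import read_camera,readout
import sys
G=readout.get_obs()["eef_pos"]+[0,0,.002]
yaw=float(sys.argv[1]) if len(sys.argv)>1 else .036
for c in("scene","top"):
    im=read_camera(c);cv2.imwrite(f"pics/f_{c}.png",im[:,:,::-1]);h=cv2.cvtColor(im,cv2.COLOR_RGB2HSV).astype(int)
    best=[]
    for a in np.arange(-12,50,1.):
        r=np.radians(a);d=np.array([yaw*np.cos(r),-np.cos(r),-np.sin(r)]);n=np.array([0,-np.sin(r),np.cos(r)])
        P=G+np.outer(np.linspace(.092,.2,100),d)+.0045*n;q=proj(c,P);
        s=np.zeros(1)
        v=cv2.remap(cv2.cvtColor(im,cv2.COLOR_RGB2LAB)[...,1].astype(np.float32),q[:,0].astype(np.float32)[None],q[:,1].astype(np.float32)[None],1)[0]
        g=cv2.remap(cv2.cvtColor(im,cv2.COLOR_RGB2GRAY).astype(np.float32),q[:,0].astype(np.float32)[None],q[:,1].astype(np.float32)[None],1)[0]
        best.append((round(float(np.abs(np.diff(g)).sum()),0),a))
    best.sort(reverse=True);print(c,best[:6])
E
python3 fit.py
```

```text
t 14.25 pos [0.6273 0.1013 0.257 ] jaw 2.03 zaxis [ 0.006  0.006 -1.   ] F [-0.9  1.5 -1.6] w 0.252 q [-0.63  0.43  0.52  1.68 -0.24  1.08 -0.01]
scene [(595.0, np.float64(18.0)), (582.0, np.float64(17.0)), (526.0, np.float64(19.0)), (514.0, np.float64(16.0)), (495.0, np.float64(20.0)), (493.0, np.float64(23.0))]
top [(1334.0, np.float64(34.0)), (1311.0, np.float64(35.0)), (1238.0, np.float64(36.0)), (1229.0, np.float64(32.0)), (1207.0, np.float64(33.0)), (1191.0, np.float64(31.0))]
```

```bash
cat > red.py <<'E'
from h import *
from station import readout
import sys
from scipy.optimize import least_squares
G=readout.get_obs()["eef_pos"]+[0,0,.002];yaw=float(sys.argv[1]) if len(sys.argv)>1 else .036
def mk(c,a,L):
    r=np.radians(a);d=np.array([yaw*np.cos(r),-np.cos(r),-np.sin(r)]);return proj(c,G+L*d+.0045*np.array([0,-np.sin(r),np.cos(r)]))[0]
for c in("scene","top"):
    im=cv2.imread(f"pics/f_{c}.png");lab=cv2.cvtColor(im,cv2.COLOR_BGR2LAB).astype(int);m=(lab[...,1]>145)&(lab[...,2]>125)
    q=proj(c,G+[0,-.1,-.03])[0];n,l,s,ce=cv2.connectedComponentsWithStats(m.astype(np.uint8))
    print(c,[(s[i,4],ce[i].round(1).tolist()) for i in range(1,n) if np.linalg.norm(ce[i]-q)<45])
    for a in(0,10,17,20,25,30,35): print("  ",a,[mk(c,a,L).round(1).tolist() for L in(.1,.15,.2)])
E
python3 red.py
```

```text
scene [(np.int32(265), [295.9, 260.7])]
   0 [[290.5, 226.7], [298.3, 215.0], [305.9, 203.8]]
   10 [[290.6, 231.0], [298.3, 221.6], [305.8, 212.6]]
   17 [[290.4, 234.4], [297.9, 226.7], [305.2, 219.4]]
   20 [[290.2, 235.9], [297.7, 229.0], [304.8, 222.4]]
   25 [[289.8, 238.6], [297.1, 232.9], [304.0, 227.5]]
   30 [[289.4, 241.3], [296.3, 236.9], [302.9, 232.7]]
   35 [[288.8, 244.0], [295.4, 240.9], [301.7, 238.0]]
top [(np.int32(16), [313.9, 206.4]), (np.int32(3), [319.0, 206.0]), (np.int32(4), [295.5, 208.5]), (np.int32(121), [309.6, 214.1])]
   0 [[300.8, 205.1], [322.1, 204.0], [343.3, 202.8]]
   10 [[300.7, 205.9], [321.4, 205.1], [341.8, 204.4]]
   17 [[299.9, 206.4], [319.8, 206.0], [339.4, 205.5]]
   20 [[299.4, 206.7], [318.9, 206.3], [338.0, 206.0]]
   25 [[298.2, 207.1], [317.0, 206.9], [335.2, 206.8]]
   30 [[296.8, 207.5], [314.7, 207.5], [332.0, 207.6]]
   35 [[295.1, 207.9], [312.0, 208.1], [328.3, 208.3]]
```

Top-view marks (columns 295.5 and 313.9) fit a pitch of about 31°, with the third mark hidden in the bell, so the tip is in. I'll slide down the bore.

>>> {"method": "carry_out", "body": {"deltas": [[[0,0.8,0.3],0],[[0,1.6,0.8],0],[[0,2.4,1.3],0],[[0,3.2,1.8],0],[[0,4,2.3],0],[[0,4,2.3],0]]}}

```text
t: 15.1
eef_pos: [0.6284, 0.0599, 0.2324]
tool_rot: [-0.002, 1.0, 0.017, 0.002]
contact_force: [-0.7, -0.3, -3.5]
gripper_width: 0.252
```

```bash
python3 d.py .6277,.003,.1994,2; python3 fit.py >/dev/null; python3 red.py
```

```text
t 15.1 pos [0.6284 0.0599 0.2324] jaw 1.99 zaxis [ 0.005  0.004 -1.   ] F [-0.7 -0.3 -3.5] w 0.252 q [-0.57  0.45  0.52  1.71 -0.26  1.04  0.07]
(0.6277, 0.003, 0.1994, 2.0) -> [-0.3, 5.7, 3.3] -0.0
scene [(np.int32(263), [295.9, 260.9])]
   0 [[297.1, 222.8], [304.7, 211.5], [312.0, 200.6]]
   10 [[297.2, 227.1], [304.6, 218.0], [311.8, 209.3]]
   17 [[296.9, 230.4], [304.2, 223.0], [311.1, 215.9]]
   20 [[296.8, 231.9], [303.9, 225.2], [310.7, 218.8]]
   25 [[296.4, 234.4], [303.3, 229.0], [309.9, 223.8]]
   30 [[295.9, 237.1], [302.6, 232.9], [308.9, 228.9]]
   35 [[295.4, 239.8], [301.7, 236.9], [307.7, 234.1]]
top [(np.int32(12), [313.7, 206.2]), (np.int32(3), [319.0, 206.0]), (np.int32(1), [329.0, 209.0]), (np.int32(90), [311.6, 214.7])]
   0 [[318.2, 205.2], [339.1, 204.1], [360.0, 203.0]]
   10 [[317.9, 205.9], [338.1, 205.2], [358.1, 204.5]]
   17 [[316.9, 206.5], [336.4, 206.0], [355.4, 205.6]]
   20 [[316.3, 206.7], [335.4, 206.4], [354.0, 206.1]]
   25 [[315.1, 207.1], [333.4, 207.0], [351.1, 206.8]]
   30 [[313.7, 207.5], [331.0, 207.6], [347.8, 207.6]]
   35 [[311.9, 207.9], [328.2, 208.1], [344.0, 208.4]]
```

>>> {"method": "carry_out", "body": {"deltas": [[[-0.1,0.8,0.5],0],[[-0.1,1.6,1],0],[[-0.2,2.4,1.5],0],[[-0.2,3.2,2],0],[[-0.2,4,2.5],0],[[-0.2,4.6,2.9],0],[[-0.2,5.2,3.2],0],[[-0.2,5.2,3.2],0]]}}

```text
t: 16.2
eef_pos: [0.6283, 0.0076, 0.2003]
tool_rot: [-0.002, 1.0, 0.017, 0.002]
contact_force: [-0.4, 0.5, -3.5]
gripper_width: 0.254
```

```bash
python3 d.py .6277,.003,.1994,2
```

```text
t 16.2 pos [0.6283 0.0076 0.2003] jaw 1.97 zaxis [ 0.004  0.003 -1.   ] F [-0.4  0.5 -3.5] w 0.254 q [-0.48  0.48  0.51  1.75 -0.28  0.98  0.17]
(0.6277, 0.003, 0.1994, 2.0) -> [-0.1, 0.5, 0.1] -0.0
```

>>> {"method": "carry_out", "body": {"deltas": [[[0,0.2,0.15],0],[[0,0.4,0.3],0],[[0,0.6,0.4],0],[[0,0.8,0.55],0],[[0,0.8,0.55],0]], "newtons": 35}}

```text
t: 16.82
eef_pos: [0.6291, 0.0046, 0.1973]
tool_rot: [-0.005, 1.0, 0.019, 0.003]
contact_force: [-7.2, 13.1, 16.5]
gripper_width: 0.253
```

>>> {"method": "carry_out", "body": {"deltas": [[[0.1,0.5,0.35],0],[[0.1,0.8,0.55],0],[[0.1,0.8,0.55],0]], "newtons": 60}}

```text
t: 17.2
eef_pos: [0.6316, 0.0055, 0.1957]
tool_rot: [-0.011, 1.0, 0.022, 0.004]
contact_force: [-10.2, 21.2, 25.6]
gripper_width: 0.248
```

```bash
python3 fit.py >/dev/null; python3 - <<'E'
from h import *
from station import readout
o=readout.get_obs();print(o["t"],o["eef_pos"].round(4),o["contact_force"].round(1))
M=np.array([.630,-.0625,.1555]);a=np.array([-.0287,.8187,.5736])
for c in K:
    im=cv2.imread(f"pics/f_{c}.png");h=cv2.cvtColor(im,cv2.COLOR_BGR2HSV).astype(int);q=proj(c,M)[0]
    Y,X=np.mgrid[:480,:640];m=(h[...,0]>12)&(h[...,0]<24)&(h[...,1]>100)&(abs(X-q[0])<30)&(abs(Y-q[1])<25)
    n,l,s,ce=cv2.connectedComponentsWithStats(m.astype(np.uint8));print(c,[(s[i].tolist(),ce[i].round(1).tolist()) for i in range(1,n) if s[i,4]>3])
    for e in(0,.005,.01,.02):print("  gap",e,proj(c,M+(e+.004)*a).round(1))
E
```

```text
17.3 [0.6316 0.0055 0.1957] [-9.7 20.7 25.2]
scene [([299, 233, 4, 4, 14], [300.5, 234.3]), ([278, 239, 15, 13, 92], [286.3, 245.2]), ([302, 240, 4, 4, 8], [303.8, 241.2])]
  gap 0 [[301.7 237.2]]
  gap 0.005 [[301.  237.5]]
  gap 0.01 [[300.4 237.8]]
  gap 0.02 [[299.2 238.4]]
top [([320, 202, 18, 14, 124], [326.2, 208.5])]
  gap 0 [[326.1 209.2]]
  gap 0.005 [[324.5 209.1]]
  gap 0.01 [[322.9 209.1]]
  gap 0.02 [[319.6 209.1]]
```

The collar is firmly stopped: about 35 N of axial resistance, and the position agrees to 2–3 mm. Drawing out now.

>>> {"method": "carry_out", "body": {"deltas": [[[-0.2,-0.4,-0.2],0],[[-0.3,-0.8,-0.5],0],[[-0.3,-0.8,-0.5],0]]}}

```text
t: 17.68
eef_pos: [0.6282, 0.0126, 0.2008]
tool_rot: [-0.01, 1.0, 0.021, 0.004]
contact_force: [-0.1, 0.5, -1.0]
gripper_width: 0.247
```

```bash
python3 d.py .6243,.099,.267,2
```

```text
t 17.675 pos [0.6282 0.0126 0.2008] jaw 2.46 zaxis [ 0.007  0.021 -1.   ] F [-0.1  0.5 -1. ] w 0.247 q [-0.48  0.48  0.5   1.75 -0.3   0.97  0.19]
(0.6243, 0.099, 0.267, 2.0) -> [0.0, -8.8, -6.4] 0.5
```

>>> {"method": "carry_out", "body": {"deltas": [[[0,-1.2,-0.9],0.5],[[0,-2.4,-1.75],0.5],[[0,-3.6,-2.6],0.5],[[0,-4.8,-3.5],0.5],[[0,-6,-4.4],0.5],[[0,-7.2,-5.2],0.5],[[0,-8.3,-6],0.5],[[0,-8.8,-6.4],0.5],[[0,-8.8,-6.4],0.5]]}}

```text
t: 18.8
eef_pos: [0.624, 0.0994, 0.2668]
tool_rot: [-0.01, 1.0, 0.017, 0.004]
contact_force: [0.4, -0.3, -1.5]
gripper_width: 0.245
```

```bash
python3 d.py .6235,.119,.2444,2 .6235,.1296,.2211,2 .623,.1373,.1967,2 .623,.1419,.1715,2 .623,.1435,.146,2; python3 fit.py >/dev/null;python3 red.py
```

```text
t 18.8 pos [0.624  0.0994 0.2668] jaw 1.99 zaxis [ 0.007  0.021 -1.   ] F [ 0.4 -0.3 -1.5] w 0.245 q [-0.63  0.42  0.52  1.68 -0.25  1.1  -0.  ]
(0.6235, 0.119, 0.2444, 2.0) -> [0.0, -1.9, 2.3] -0.0
(0.6235, 0.1296, 0.2211, 2.0) -> [0.0, -2.9, 4.6] -0.0
(0.623, 0.1373, 0.1967, 2.0) -> [-0.0, -3.6, 7.1] -0.0
(0.623, 0.1419, 0.1715, 2.0) -> [-0.0, -4.0, 9.6] -0.0
(0.623, 0.1435, 0.146, 2.0) -> [-0.0, -4.2, 12.2] -0.0
scene [(np.int32(1), [303.0, 234.0]), (np.int32(1), [297.0, 238.0]), (np.int32(266), [295.9, 260.7])]
   0 [[291.8, 223.9], [299.7, 212.3], [307.3, 201.0]]
   10 [[291.9, 228.3], [299.7, 219.0], [307.1, 210.0]]
   17 [[291.7, 231.7], [299.3, 224.1], [306.5, 216.7]]
   20 [[291.5, 233.3], [299.0, 226.3], [306.1, 219.8]]
   25 [[291.2, 235.9], [298.4, 230.3], [305.3, 224.9]]
   30 [[290.7, 238.6], [297.6, 234.3], [304.2, 230.1]]
   35 [[290.1, 241.4], [296.7, 238.4], [303.0, 235.5]]
top [(np.int32(133), [310.7, 213.0]), (np.int32(5), [295.6, 209.2]), (np.int32(4), [329.2, 210.0])]
   0 [[301.9, 206.0], [323.3, 204.9], [344.8, 203.7]]
   10 [[301.8, 206.8], [322.6, 206.0], [343.2, 205.3]]
   17 [[301.0, 207.3], [321.0, 206.8], [340.7, 206.4]]
   20 [[300.4, 207.6], [320.1, 207.2], [339.3, 206.9]]
   25 [[299.3, 208.0], [318.2, 207.8], [336.5, 207.6]]
   30 [[297.9, 208.4], [315.8, 208.4], [333.2, 208.4]]
   35 [[296.2, 208.8], [313.2, 209.0], [329.5, 209.2]]
```

>>> {"method": "carry_out", "body": {"deltas": [[[0,-1,1.1],0],[[0,-1.9,2.3],0],[[0,-2.5,3.5],0],[[0,-2.9,4.6],0],[[0,-3.3,5.8],0],[[0,-3.6,7.1],0],[[0,-3.9,8.4],0],[[0,-4.1,9.6],0],[[0,-4.2,10.9],0],[[0,-4.2,12],0]], "newtons": 20}}

```text
t: 20.15
eef_pos: [0.6231, 0.1431, 0.1463]
tool_rot: [-0.01, 1.0, 0.017, 0.003]
contact_force: [0.4, 1.9, 0.7]
gripper_width: 0.243
```

```bash
python3 d.py .623,.1435,.146,2; python3 fit.py >/dev/null;python3 red.py
```

```text
t 20.15 pos [0.6231 0.1431 0.1463] jaw 1.93 zaxis [ 0.006  0.021 -1.   ] F [0.4 1.9 0.7] w 0.243 q [-0.64  0.56  0.45  1.77 -0.33  0.88 -0.01]
(0.623, 0.1435, 0.146, 2.0) -> [-0.0, -0.0, 0.0] -0.1
scene [(np.int32(2), [300.5, 239.0]), (np.int32(1), [296.0, 244.0]), (np.int32(216), [296.2, 262.5]), (np.int32(3), [293.7, 250.3]), (np.int32(4), [286.2, 262.2])]
   0 [[286.3, 262.2], [294.0, 250.4], [301.4, 239.0]]
   10 [[286.4, 266.2], [294.0, 256.4], [301.3, 247.0]]
   17 [[286.3, 269.3], [293.7, 261.1], [300.8, 253.2]]
   20 [[286.1, 270.7], [293.4, 263.2], [300.4, 256.0]]
   25 [[285.8, 273.2], [292.9, 266.8], [299.6, 260.8]]
   30 [[285.3, 275.7], [292.2, 270.6], [298.6, 265.7]]
   35 [[284.8, 278.3], [291.3, 274.4], [297.5, 270.7]]
top [(np.int32(32), [315.0, 206.8]), (np.int32(94), [309.3, 214.9]), (np.int32(3), [325.0, 210.0]), (np.int32(4), [285.2, 212.0])]
   0 [[285.7, 211.5], [305.5, 210.5], [325.3, 209.4]]
   10 [[285.8, 212.2], [305.1, 211.5], [324.2, 210.8]]
   17 [[285.1, 212.7], [303.8, 212.2], [322.2, 211.7]]
   20 [[284.6, 212.9], [303.0, 212.5], [321.0, 212.1]]
   25 [[283.7, 213.2], [301.4, 213.0], [318.6, 212.8]]
   30 [[282.4, 213.6], [299.3, 213.5], [315.7, 213.5]]
   35 [[280.9, 213.9], [297.0, 214.0], [312.4, 214.1]]
```

The marks fit a pitch of 0° in both views, so the rod is level. I'll grip firmly, draw it right out and raise it.

>>> {"method": "carry_out", "body": {"deltas": [[[0,0,0],0],[[0,0,0],0],[[0,-0.8,0],0],[[0,-1.8,-0.2],0],[[0,-3,-0.5],0],[[0,-4.2,-1],0],[[0,-5.4,-1.8],0],[[0,-6.2,-2.6],0],[[0,-6.5,-3],0],[[0,-6.5,-3],0]], "newtons": 100}}

```text
t: 21.5
eef_pos: [0.6204, 0.2073, 0.1775]
tool_rot: [-0.01, 1.0, 0.017, 0.003]
contact_force: [-0.4, -0.4, -1.2]
gripper_width: 0.237
```

```bash
python3 d.py .52,.072,.17,-32 .52,.072,.106,-32; python3 fit.py >/dev/null;python3 red.py|grep -v " [1-3][0-9] \["
```

```text
t 21.5 pos [0.6204 0.2073 0.1775] jaw 1.94 zaxis [ 0.006  0.02  -1.   ] F [-0.4 -0.4 -1.2] w 0.237 q [-0.74  0.54  0.46  1.71 -0.31  0.95 -0.12]
(0.52, 0.072, 0.17, -32.0) -> [-10.5, 13.2, 0.4] 33.9
(0.52, 0.072, 0.106, -32.0) -> [-10.5, 13.3, 6.8] 33.9
scene [(np.int32(265), [295.9, 260.7]), (np.int32(3), [291.7, 247.3]), (np.int32(3), [283.7, 259.3]), (np.int32(3), [275.3, 271.7])]
   0 [[275.6, 271.2], [283.7, 258.7], [291.6, 246.7]]
top [(np.int32(6), [299.5, 210.0]), (np.int32(3), [259.0, 212.0]), (np.int32(4), [279.2, 211.2])]
   0 [[259.3, 211.8], [279.5, 210.8], [299.7, 209.7]]
```

>>> {"method": "carry_out", "body": {"deltas": [[[-1.2,1.2,0],3],[[-2.7,3,0.1],8],[[-4.4,5,0.2],14],[[-6,7,0.3],20],[[-7.6,9.2,0.4],26],[[-9,11.2,0.4],31],[[-10.1,12.7,0.4],33.5],[[-10.5,13.2,0.4],33.9],[[-10.5,13.2,0.4],33.9],[[-10.5,13.2,0.4],33.9]]}}

```text
t: 22.85
eef_pos: [0.5202, 0.0722, 0.1699]
tool_rot: [-0.01, 0.961, -0.275, -0.0]
contact_force: [-0.2, 0.8, -1.6]
gripper_width: 0.235
```

>>> {"method": "carry_out", "body": {"deltas": [[[0,0,1],0],[[0,0,2.2],0],[[0,0,3.6],0],[[0,0,5],0],[[0,0,6],0],[[0,0,6.4],0],[[0,0,6.4],0],[[0,0,6.4],0]]}}

```text
t: 23.85
eef_pos: [0.5208, 0.0736, 0.1063]
tool_rot: [-0.011, 0.961, -0.275, 0.0]
contact_force: [-0.1, -0.0, -1.2]
gripper_width: 0.238
```

```bash
python3 d.py; python3 v.py z 290,180 410,320 230,170 380,330; python3 - <<'E'
from h import *
from station import readout,models
G=readout.get_obs()["eef_pos"]+[0,0,.002]
d=np.array([-.531,-.847,0])
for c,f in(("scene","z_s"),("top","z_t")):
    im=cv2.imread(f"pics/{f}.png");lab=cv2.cvtColor(im,cv2.COLOR_BGR2LAB).astype(int);m=(lab[...,1]>143)&(lab[...,2]>125)
    q=proj(c,G+.15*d)[0];n,l,s,ce=cv2.connectedComponentsWithStats(m.astype(np.uint8))
    print(c,[(s[i,4],ce[i].round(1).tolist()) for i in range(1,n) if np.linalg.norm(ce[i]-q)<30])
    for a in(-4,0,4): print(a,[proj(c,G+L*np.array([d[0],d[1],-np.sin(np.radians(a))])+[0,0,.0045])[0].round(1).tolist() for L in(.1,.15,.2)])
    print("tip",proj(c,G+.2095*d).round(1),[ (x["centre"],round(x["score"],2)) for x in models.spot_in("steel_cup",c)[:3]])
E
```

```text
t 23.85 pos [0.5208 0.0736 0.1063] jaw -31.9 zaxis [ 0.006  0.02  -1.   ] F [-0.1 -0.  -1.2] w 0.238 q [-0.71  0.48  0.58  2.07 -0.43  0.7  -0.4 ]
scene [(np.int32(2), [371.5, 264.0]), (np.int32(3), [356.7, 270.3]), (np.int32(1), [333.0, 276.0]), (np.int32(1), [337.0, 277.0]), (np.int32(3), [342.7, 277.3])]
-4 [[343.0, 275.6], [357.4, 268.0], [371.5, 260.6]]
0 [[343.0, 277.1], [357.2, 270.3], [371.1, 263.6]]
4 [[342.9, 278.5], [357.0, 272.4], [370.8, 266.5]]
tip [[373.6 263.2]] [([275.7, 335.8], 0.93), ([253.4, 387.9], 0.88), ([275.9, 373.5], 0.78)]
top [(np.int32(3), [308.3, 274.3]), (np.int32(2), [325.0, 284.5]), (np.int32(5), [341.6, 294.2])]
-4 [[308.4, 273.9], [325.1, 284.0], [341.9, 294.2]]
0 [[308.4, 273.9], [325.0, 283.9], [341.7, 294.0]]
4 [[308.4, 273.9], [325.0, 283.8], [341.5, 293.8]]
tip [[344.8 295.8]] [([259.2, 321.8], 0.93), ([295.4, 346.2], 0.9), ([301.8, 386.5], 0.82)]
```

View pics/z.png

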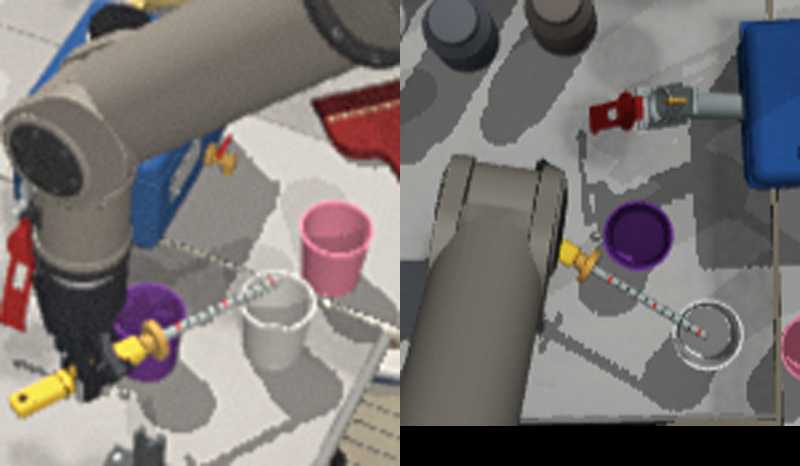

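```bash
python3 -c "
from station import bot; print(bot.hand_in())"
```

```text
the job is handed in; nothing more can be done
None
```

I did the job in the order asked and handed it in at about 24 s of the 59 s allowed. No verdict was reported.

- **Hasp:** I pushed it off its catch with the shut fingers and it fell fully open. It hangs below the mouth in every later picture.
- **Insertion:** I took the rod from its rest and pivoted it in the pads inside the tube's bell, because the tool cannot tilt. On the first try the tip slipped out of the bell and pressed lightly (about 5 N) on the brass staple, so I backed off and re-entered lower.
- **Collar stop:** I slid the rod in until the collar stopped, with about 35 N of axial resistance. The grip position agreed with the expected stop to 2–3 mm, but I did not look at the collar in an enlarged picture.
- **Withdrawal:** I levelled the rod on the lower lip of the bell, drew it right out, and carried it to the light grey cup, not the pink or purple one.

**Last checks:**
- The rod is level to within about 1°, measured from its marks in both cameras, with the graduated face up.
- The tip is about 3 mm from the cup's centre in plan and about 3.5 cm above its rim.
- The rod is held at 100 N, and the wrist shows only the rod's weight.
- The cups and the bottles in view look undisturbed. The jars and most of the brush were outside that last picture.
- The tank pose from my silhouette fit was about 4 mm off the staple and tube mouth in the pictures, so I corrected it by those.
- The tool kept a tilt of about 1° after the push; the measured rod level already includes it.

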